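# Clear the bottle caps through the waste hatch

## Task

Clear the prep board: using only the fingertips, push the steel shutter of the waste hatch well open by its upturned lip, sweep the three loose white bottle caps across the board and down through the hatch into the pan, then push the shutter fully shut again. Push and sweep only, do not pick the caps up, and leave the tin and the yoghurt tub standing on the board where they are.

Things in the scene. Friction and masses are not known exactly. Their poses are not given: they have to be found in the camera images.
- prep_board: fixed wooden prep board on a steel stand, 320 (x) by 310 (y) mm, flat top 95 mm above the table; origin on the table under its centre, x away from the robot, y left, z up. Splash rim 18 mm high along its right (-y) edge. Waste hatch: hole x -100 to -5, y -140 to -60 mm in this frame. Fixed steel pan under it: x -138 to 38, y -149 to -41, 65 mm deep
- hatch (a point): centre of the hatch hole, level with the board's top; the hole is 95 mm (board x) by 80 mm (board y). Seen from here the open board lies to +y, and caps are swept in over the hole's +y edge, 40 mm away
- pan_floor (a point): centre of the pan's inner floor, 4 mm above the table
- shutter (a joint): steel plate sliding along the board's +x just under the board, about 17 mm below its top: 0 m = hatch fully covered, 0.09 m = fully open. It stays where it is left; about 2 N of push moves it. It may stand a little open at the start
- shutter_lip (a point): middle of the shutter's upturned lip, 14 mm above the board's top (its rounded edge ends 2 mm higher). Lip 54 mm wide along board y, 3 mm thick (6 mm at the top), standing up through the hole and moving with the shutter: at the hole's near (-x) edge when shut, at its far (+x) edge when open. Push it from its near side to open, from its far side to shut
- cap_1: loose white plastic screw cap from a bottle, a disc 38 mm in diameter and 17 mm high, about 15 g, lying flat on the board, to be swept into the waste pan; origin at the centre of its underside, z up while it lies flat
- cap_2: loose white plastic screw cap from a bottle, a disc 38 mm in diameter and 17 mm high, about 15 g, lying flat on the board, to be swept into the waste pan; origin at the centre of its underside, z up while it lies flat
- cap_3: loose white plastic screw cap from a bottle, a disc 38 mm in diameter and 17 mm high, about 15 g, lying flat on the board, to be swept into the waste pan; origin at the centre of its underside, z up while it lies flat
- small_tin: food tin, 58 mm in diameter and 72 mm high, standing on the board towards its far side; must stay. Origin at the centre of its underside
- dairy_tub: yoghurt tub, 72 mm in diameter and 71 mm high, standing on the board towards its far side; must stay. Origin at the centre of its underside

How it is judged:
On the way, in this order (a step that is already met when the one before it is completed fails the run):
1. the shutter is pushed open (more than 50 mm) (value of joint shutter above 0.05 m), for 0.1 s.
2. all three caps are in the pan under the hatch (z of each of cap_1, cap_2, cap_3 in the frame of prep_board below 0.068 m and x of cap_1 in the frame of prep_board between -0.14 and 0.04 m and y of cap_1 in the frame of prep_board between -0.151 and -0.039 m and x of cap_2 in the frame of prep_board between -0.14 and 0.04 m and y of cap_2 in the frame of prep_board between -0.151 and -0.039 m and x of cap_3 in the frame of prep_board between -0.14 and 0.04 m and y of cap_3 in the frame of prep_board between -0.151 and -0.039 m), for 0.2 s.
At the end, for the whole second after the job is handed in: all three caps lie at rest in the pan (inside its outline, below the shutter), the shutter is shut to within 6 mm, and the tin and the tub stand upright within 20 mm of where they were (all of step 2 and value of joint shutter below 0.006 m and distance of each of small_tin, dairy_tub from where it was at the start of the episode below 0.02 m and angle between each of small_tin, dairy_tub's own z axis and vertical below 0.2 rad and linear speed of each of cap_1, cap_2, cap_3 below 0.03 m/s); the robot touches nothing.
It fails at once if a cap is lifted more than 35 mm above the board (z of any of cap_1, cap_2, cap_3 in the frame of prep_board above 0.13 m).
It fails at once if a cap is swept off the board on to the table or floor (outside the board's outline) (x of any of cap_1, cap_2, cap_3 in the frame of prep_board above 0.18 m or x of any of cap_1, cap_2, cap_3 in the frame of prep_board below -0.18 m or y of any of cap_1, cap_2, cap_3 in the frame of prep_board above 0.175 m or y of any of cap_1, cap_2, cap_3 in the frame of prep_board below -0.175 m).
It fails at once if the tin or the tub is shifted more than 20 mm or tipped (not (distance of small_tin from where it was at the start of the episode below 0.02 m) or not (angle between small_tin's own z axis and vertical below 0.2 rad) or not (distance of dairy_tub from where it was at the start of the episode below 0.02 m) or not (angle between dairy_tub's own z axis and vertical below 0.2 rad)).
It also fails if it takes over 72 s, if anything falls off the work surface, if the arm or the gripper's body presses on something with over 40 N, if the wrist force passes 120 N, or if a joint passes its speed limit or range.

## Robot

A 6-joint arm with a two-finger parallel gripper is mounted at the origin on a cart in front of the work surface, level with it; the furniture and walls round the work are solid. World frame = base frame: x ahead of the robot, y to its left, z up, the work surface at z = 0. Lengths are in m, angles in rad, forces in N, time in s.
With the tool pointing down it reaches from about 0.2 to 0.875 m from the base axis. Payload 3.4 kg.
Tool frame: the origin (TCP) lies midway between the tips of the shut fingers; the grasp point (between the pads) lies env.tcp_to_grasp behind it (env.tcp_to_grasp is the distance from the TCP to the grasp point, in m); z points along the fingers, y is the line along which they close (so a half turn about z gives the same grasp; the last joint's range is limited). The gripper opens to 94 mm and grips with 3 to 60 N. Pads are 16 mm wide; open, the fingers measure 119 mm over their backs; the gripper's body (75 mm by 177 mm) begins 78 mm behind the grasp point.
Start: joints at [1.171, 0.276, 1.505, -0, 1.361, -0.121], TCP at [0.158, 0.553, 0.205] pointing down, gripper open.
Joint ranges: [-2.89, 2.89], [-0.75, 2.08], [0.22, 2.7], [-1.18, 4.32], [0.11, 2.71], [-2.7, 2.7]. Speed limits (rad/s): [2.57, 2.57, 3.14, 3.14, 3.14, 3.14].

## Interface

Orientations are given as a unit quaternion [x, y, z, w].
In Python, from station import env, read_camera, camera_model, workorder gives the robot as it stands.
- The arm moves only by the tool carry_out, never from a script. Its argument "targets" is a list of rows, each an object with "delta_pos": the shift along the tool's x, y, z in cm, a list of three; "delta_rot": the turn, a rotation vector about the tool's x, y, z in rad, a list of three; "gripper": the opening, from 0 (shut) to 1 (fully open). A call has 1 to 20 rows; each row is the pose to reach, as a shift and turn from the pose commanded when the call began, along the tool's axes at that moment; what a row does not reach only later rows make up. A row lasts 1/8 s, in which the tool goes at most 62.5 mm and 10.7 degrees, less where a joint would pass 70% of its speed; a pose out of reach is approached as far as the arm can. A call with a gripper value outside its range is refused whole. The fingers move at their own pace and stop on an object; the grip force is fixed at half the most. Time passes only in rows, so rows that repeat a pose let the fingers close. It gives the time, the measured TCP pose, the force, the opening and the grip force at its end, in the units of the state.
- env.observe(): the state, without advancing time (a new reading comes with each control period).
- read_camera(name): name is "scene" or "top" or "wrist"; returns the picture (384x512x3 uint8, red, green, blue); there is no depth.
- camera_model(name): a dict with "intrinsics" (3x3 intrinsics, pixels), "distortion" ([k1, k2, p1, p2, k3] as OpenCV has them; the pictures are not rectified), "pose" (4x4, takes a point from camera to world coordinates); the wrist camera has in their place "mount" (4x4, takes a point from camera to tool coordinates, whose origin is the TCP and whose axes are the flange's). Camera axes: x right, y up, looking along -z (the intrinsics and any distortion apply to the point x, -y, -z); pixel columns grow to the right and rows downward; lengths in m; the calibration is good to about 2 mm. A picture is of the moment at which its call begins: read the wrist's pose just before it. camera_model takes no time and is no camera call.
- workorder.job_done(): hands the job in; it is judged then, once.
The state is a dict: "time_s": time; "qpos": joint angles; "dq": joint speeds; "joint_efforts": joint torques, N m; "eef_pos": TCP position; "ee_rot": TCP orientation; "wrist_force": force on the tool from outside, world axes, zero at the start; "moment": the same for the moment, N m; "grip_width": opening from 0.0 (shut) to 1.0 (fully open); "grip_force": force on a finger pad.
Only numpy, scipy, OpenCV 4.12 (cv2) and the standard library are available. Lean on these libraries where they do the work, as an engineer would, in place of code of your own. Each camera call takes 0.05 s, during which the arm holds its last target. There are 200 camera calls.

## Working session

There is one attempt and no reset: what is moved stays moved. The work goes in short steps, Python scripts to look and compute and a tool call to move; the robot and the scene stay as the last step left them, time stands still between calls to the robot, and variables do not carry over. Pictures are saved under pics/ and viewed, at most 10 in all, crops included, and the job is handed in when it is done.

Besides the shell and the picture viewer there is one more tool, called after "Emit:" as name(argument=value, ...), one argument or row to a line, values as JSON. carry_out: Moves the arm, as the interface text tells. Its arguments: {"type":"object","properties":{"targets":{"type":"array"}},"required":["targets"]}

```bash
mkdir -p pics; ls
python3 - <<'E'
from station import env, read_camera, camera_model
import cv2, numpy as np
np.set_printoptions(precision=4,suppress=True)
for n in ("top","scene"):
    im=read_camera(n); cv2.imwrite(f"pics/{n}0.png",im[:,:,::-1])
    print(n,{k:np.array(v) for k,v in camera_model(n).items()})
o=env.observe(); print(o['time_s'],o['eef_pos'],o['ee_rot'],env.tcp_to_grasp)
E
```

```text
pics
top {'intrinsics': array([[441.6028,   0.    , 252.2991],
       [  0.    , 441.6028, 185.2343],
       [  0.    ,   0.    ,   1.    ]]), 'distortion': array([-0.024,  0.   ,  0.   ,  0.   ,  0.   ]), 'pose': array([[ 0.0044,  0.9808, -0.1951,  0.4221],
       [-1.    ,  0.0043, -0.0005, -0.1317],
       [ 0.0003,  0.1951,  0.9808,  0.949 ],
       [ 0.    ,  0.    ,  0.    ,  1.    ]])}
scene {'intrinsics': array([[453.9406,   0.    , 258.8025],
       [  0.    , 453.9406, 195.6469],
       [  0.    ,   0.    ,   1.    ]]), 'distortion': array([0.0017, 0.    , 0.    , 0.    , 0.    ]), 'pose': array([[-0.6077,  0.5955, -0.5255,  0.1313],
       [-0.794 , -0.4409,  0.4186,  0.2554],
       [ 0.0176,  0.6716,  0.7407,  0.7304],
       [ 0.    ,  0.    ,  0.    ,  1.    ]])}
0.1 [0.1581 0.5523 0.2047] [ 0.1389  0.9903 -0.0008 -0.0002] 0.0188
```

View pics/top0.png

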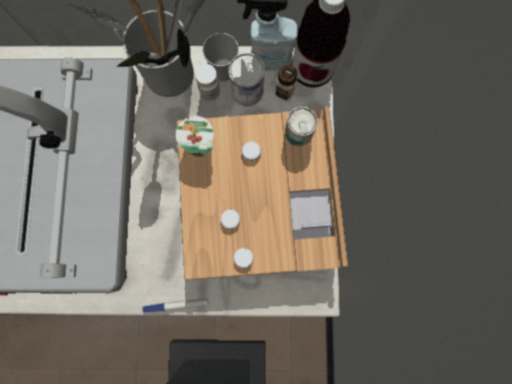

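View pics/scene0.png

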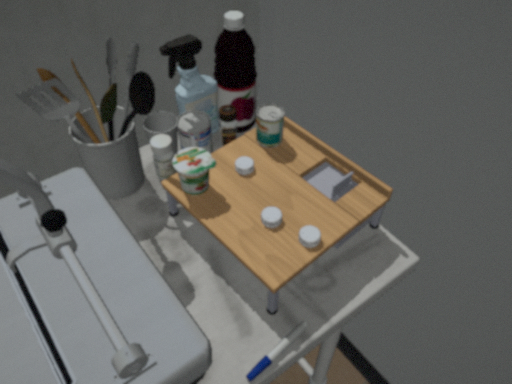

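```bash
cat > h.py <<'E'
from station import env, read_camera, camera_model
import cv2, numpy as np
np.set_printoptions(precision=4,suppress=True)
def ray(cam,uv):
    m=camera_model(cam);P=np.array(m["pose"])
    p=cv2.undistortPoints(np.array(uv,float).reshape(-1,1,2),np.array(m["intrinsics"]),np.array(m["distortion"])).reshape(-1,2)
    return P[:3,3],np.c_[p[:,0],-p[:,1],-np.ones(len(p))]@P[:3,:3].T
def plane(cam,uv,z):
    o,d=ray(cam,uv); return (o+d*((z-o[2])/d[:,2])[:,None])[:,:2]
def white(im,lo=150):
    hsv=cv2.cvtColor(im,cv2.COLOR_RGB2HSV)
    return ((hsv[...,1]<50)&(hsv[...,2]>lo)).astype(np.uint8)
E
python3 - <<'E'
from h import *
t=cv2.imread("pics/top0.png")[:,:,::-1].copy(); s=cv2.imread("pics/scene0.png")[:,:,::-1].copy()
hsv=cv2.cvtColor(t,cv2.COLOR_RGB2HSV)
m=((hsv[...,0]>8)&(hsv[...,0]<25)&(hsv[...,1]>90)&(hsv[...,2]>60)).astype(np.uint8)
m[:105]=0;m[290:]=0;m[:,:170]=0;m[:,355:]=0
m=cv2.morphologyEx(m,cv2.MORPH_OPEN,np.ones((3,3)))
c=max(cv2.findContours(m,0,1)[0],key=cv2.contourArea)[:,0]
def line(sel):
    w=plane("top",c[sel]+0.0,.095).astype(np.float32)
    v=cv2.fitLine(w,cv2.DIST_HUBER,0,.001,.001).ravel(); return v
u,v=c.T
L=line((u<200)&(v>160)&(v<265)); B=line((v>262)&(u>200)&(u<320)); T=line((v<125)&(u>220)&(u<280))
R=line((u>320)&(v>140)&(v<250))
for n,l in zip("LBTR",(L,B,T,R)): print(n,l,np.degrees(np.arctan2(l[1],l[0])))
def X(a,b):
    k=np.linalg.solve(np.c_[a[:2],-b[:2]],b[2:]-a[2:]); return a[2:]+k[0]*a[:2]
print("corners LB,LT,RB,RT",X(L,B),X(L,T),X(R,B),X(R,T),np.linalg.norm(X(L,B)-X(L,T)))
for n,im,z in(("top",t,.112),("scene",s,.112)):
    w=white(im,120); k,_,st,ce=cv2.connectedComponentsWithStats(w)
    for i in range(1,k):
        if 60<st[i,4]<900 : print(n,ce[i],st[i,2:],plane(n,[ce[i]],z))
a=cv2.resize(t[175:255,270:350],None,fx=5,fy=5,interpolation=2);b=cv2.resize(s[145:225,290:370],None,fx=5,fy=5,interpolation=2)
cv2.imwrite("pics/crop.png",np.hstack([a,b])[:,:,::-1])
E
```

```text
L [0.9968 0.0799 0.538  0.0056] 4.584591
B [ 0.0806 -0.9967  0.4237 -0.1577] -85.376755
T [ 0.0915 -0.9958  0.7368 -0.1276] -84.74886
R [ 0.9966  0.0819  0.5741 -0.3013] 4.6978006
corners LB,LT,RB,RT [ 0.4113 -0.0046] [0.7232 0.0204] [ 0.4362 -0.3126] [ 0.7514 -0.2867] 0.3129176
top [333.4321   1.8025] [20  6 81] [[ 0.9856 -0.3014]]
top [287.4147  27.3941] [ 20  25 340] [[ 0.9249 -0.2031]]
top [257.936   31.9212] [ 28  23 203] [[ 0.9142 -0.1416]]
top [240.6362  62.0123] [ 38  34 569] [[ 0.8461 -0.1063]]
top [138.3772  87.7588] [ 12  48 228] [[0.7891 0.1005]]
top [330.3155 105.767 ] [ 10  55 206] [[ 0.752  -0.2872]]
top [301.6221 120.342 ] [ 35  32 696] [[ 0.7209 -0.229 ]]
top [250.7429 150.2429] [ 19  19 280] [[ 0.6587 -0.1279]]
top [229.8651 218.7138] [ 19  20 304] [[ 0.5234 -0.0889]]
top [243.  257.5] [ 19  20 312] [[ 0.4505 -0.1145]]
scene [232.9401  15.1317] [ 19  12 167] [[ 1.1692 -0.4592]]
scene [208.2759  79.3793] [15 11 87] [[ 0.9392 -0.2247]]
scene [184.396  89.3  ] [ 24  19 250] [[ 0.9377 -0.1577]]
scene [270.323 112.701] [ 26  15 291] [[ 0.751  -0.2646]]
scene [186.3733 121.3088] [ 20  20 217] [[ 0.834 -0.1  ]]
scene [154.0567 159.3526] [ 32  68 794] [[0.7695 0.0133]]
scene [191.39  159.146] [ 43  34 582] [[ 0.7266 -0.0461]]
scene [243.7846 163.5528] [ 19  18 246] [[ 0.6551 -0.122 ]]
scene [326.568  180.6112] [ 45  32 625] [[ 0.5239 -0.2212]]
scene [270.7391 214.3913] [ 21  19 299] [[ 0.5217 -0.0838]]
scene [309.1327 234.2389] [ 22  21 339] [[ 0.4479 -0.1091]]
scene [ 57.8037 239.3926] [ 23  16 163] [[0.6918 0.2367]]
scene [151.8736 253.5307] [ 25  32 277] [[0.5726 0.1248]]
scene [287.1798 357.4382] [19 15 89] [[0.3052 0.0589]]
scene [305.7881 365.839 ] [ 14  17 118] [[0.2807 0.046 ]]
```

View pics/crop.png

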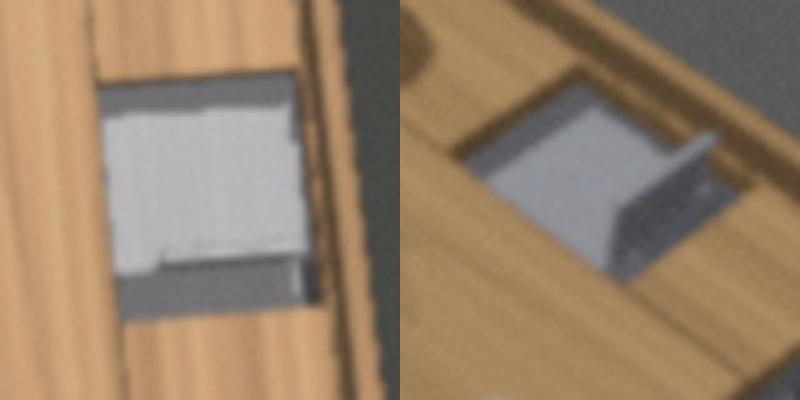

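The shutter stands a little open, with the lip at crop (160–308, 255). The caps are at top pixels (251,150), (230,219) and (243,257). Next I compute board-frame positions and the first move.

```bash
cat >> h.py <<'E'
C=np.array([.5797,-.1466]); A=np.radians(4.65); BX=np.array([np.cos(A),np.sin(A)]); BY=np.array([-np.sin(A),np.cos(A)])
toB=lambda w:(np.atleast_2d(w)-C)@np.c_[BX,BY]
def rot():
    from scipy.spatial.transform import Rotation as R
    return R.from_quat(env.observe()['ee_rot']).as_matrix()
def go(*pts):
    "pts: (bx,by,z above board mm, toolY yaw deg in board frame or None)"
    o=env.observe();M=rot();y0=np.degrees(np.arctan2(M[1,1],M[0,1]))
    print("t",o['time_s'],"board",toB(o['eef_pos'][:2])*1000,"z",o['eef_pos'][2]*1e3-95,"yawB",y0-4.65,"F",np.array(o['wrist_force']),"w",o['grip_width'])
    for bx,by,z,yaw in pts:
        w=np.r_[C+BX*bx/1e3+BY*by/1e3,.095+z/1e3]
        d=M.T@(w-np.array(o['eef_pos']))*100
        r=0 if yaw is None else -np.radians((yaw+4.65-y0+90)%180-90)
        print((bx,by,z,yaw),"world",w,"dpos",d.round(2),"rotz",round(r,3))
E
python3 - <<'E'
from h import *
print("hatch",toB(plane("top",[[289.4,191.4],[329,189.6],[294.6,239],[334.4,235.6]],.095)))
print("lip top(111)",toB(plane("top",[[302,226.5],[331.6,224.8]],.111)))
print("scene lip",toB(plane("scene",[[290+315/5,145+135/5],[290+215/5,145+210/5]],.111)))
print("caps",toB(plane("top",[[250.7,150.2],[229.9,218.7],[243,257.5]],.112)))
print("tin,tub",toB(plane("top",[[301.6,121.5]],.167)),toB(plane("top",[[195.5,135]],.166)))
go((-250,120,170,0),(-160,-60,120,0),(-115,-95,60,0),(-115,-95,6,0))
E
```

```text
hatch [[-0.0044 -0.0575]
 [-0.0068 -0.1357]
 [-0.098  -0.0589]
 [-0.0975 -0.1361]]
lip top(111) [[-0.0766 -0.0735]
 [-0.0778 -0.13  ]]
scene lip [[-0.0793 -0.1269]
 [-0.0804 -0.0673]]
caps [[ 0.0803  0.0123]
 [-0.0514  0.0621]
 [-0.1261  0.0425]]
tin,tub [[ 0.1127 -0.0853]] [[0.102  0.1129]]
t 0.1 board [[-363.6001  730.8135]] z 109.69992628301287 yawB 69.37643503010254 F [-0.5501  0.0729 -0.1355] w 0.9990135820369344
(-250, 120, 170, 0) world [ 0.3208 -0.0473  0.265 ] dpos [-32.15 -53.18  -5.95] rotz 1.211
(-160, -60, 120, 0) world [ 0.4251 -0.2194  0.215 ] dpos [-46.91 -66.84  -0.93] rotz 1.211
(-115, -95, 60, 0) world [ 0.4728 -0.2506  0.155 ] dpos [-52.36 -68.52   5.07] rotz 1.211
(-115, -95, 6, 0) world [ 0.4728 -0.2506  0.101 ] dpos [-52.36 -68.52  10.47] rotz 1.211
```

Emit:
carry_out(
  targets=[
    {"delta_pos": [-32, -53, -6], "delta_rot": [0, 0, 1.211], "gripper": 0},
    {"delta_pos": [-32, -53, -6], "delta_rot": [0, 0, 1.211], "gripper": 0},
    {"delta_pos": [-32, -53, -6], "delta_rot": [0, 0, 1.211], "gripper": 0},
    {"delta_pos": [-32, -53, -6], "delta_rot": [0, 0, 1.211], "gripper": 0},
    {"delta_pos": [-32, -53, -6], "delta_rot": [0, 0, 1.211], "gripper": 0},
    {"delta_pos": [-32, -53, -6], "delta_rot": [0, 0, 1.211], "gripper": 0},
    {"delta_pos": [-32, -53, -6], "delta_rot": [0, 0, 1.211], "gripper": 0},
    {"delta_pos": [-32, -53, -6], "delta_rot": [0, 0, 1.211], "gripper": 0},
    {"delta_pos": [-32, -53, -6], "delta_rot": [0, 0, 1.211], "gripper": 0},
    {"delta_pos": [-32, -53, -6], "delta_rot": [0, 0, 1.211], "gripper": 0},
    {"delta_pos": [-32, -53, -6], "delta_rot": [0, 0, 1.211], "gripper": 0},
    {"delta_pos": [-32, -53, -6], "delta_rot": [0, 0, 1.211], "gripper": 0},
    {"delta_pos": [-46.9, -66.8, -1], "delta_rot": [0, 0, 1.211], "gripper": 0},
    {"delta_pos": [-46.9, -66.8, -1], "delta_rot": [0, 0, 1.211], "gripper": 0},
    {"delta_pos": [-46.9, -66.8, -1], "delta_rot": [0, 0, 1.211], "gripper": 0},
    {"delta_pos": [-46.9, -66.8, -1], "delta_rot": [0, 0, 1.211], "gripper": 0},
    {"delta_pos": [-52.4, -68.5, 4], "delta_rot": [0, 0, 1.211], "gripper": 0},
    {"delta_pos": [-52.4, -68.5, 4], "delta_rot": [0, 0, 1.211], "gripper": 0},
    {"delta_pos": [-52.4, -68.5, 4], "delta_rot": [0, 0, 1.211], "gripper": 0},
  ],
)

```text
time_s: 2.48
eef_pos: [0.4732, -0.2476, 0.1649]
ee_rot: [0.677, 0.736, -0.0, -0.002]
wrist_force: [-0.6, -0.0, -0.3]
grip_width: 0.003
grip_force: 0.0
```

Run:
```python
from h import *
go((-117,-101,6,0),(-25,-101,6,0))
im=read_camera("wrist"); cv2.imwrite("pics/w1.png",im[:,:,::-1])
```

```text
t 2.475 board [[-114.3243  -92.0027]] z 69.9327512526512 yawB 0.14632734138763226 F [-0.5932 -0.0442 -0.3022] w 0.0031325439338944928
(-117, -101, 6, 0) world [ 0.4713 -0.2568  0.101 ] dpos [-0.91 -0.26  6.39] rotz 0.003
(-25, -101, 6, 0) world [ 0.563  -0.2493  0.101 ] dpos [-0.94  8.94  6.37] rotz 0.003
```

Emit:
carry_out(
  targets=[
    {"delta_pos": [-0.9, -0.3, 3], "delta_rot": [0, 0, 0], "gripper": 0},
    {"delta_pos": [-0.9, -0.3, 6.4], "delta_rot": [0, 0, 0], "gripper": 0},
    {"delta_pos": [-0.9, -0.3, 6.4], "delta_rot": [0, 0, 0], "gripper": 0},
    {"delta_pos": [-0.9, 1.2, 6.4], "delta_rot": [0, 0, 0], "gripper": 0},
    {"delta_pos": [-0.9, 2.4, 6.4], "delta_rot": [0, 0, 0], "gripper": 0},
    {"delta_pos": [-0.9, 3.6, 6.4], "delta_rot": [0, 0, 0], "gripper": 0},
    {"delta_pos": [-0.9, 4.8, 6.4], "delta_rot": [0, 0, 0], "gripper": 0},
    {"delta_pos": [-0.9, 6.0, 6.4], "delta_rot": [0, 0, 0], "gripper": 0},
    {"delta_pos": [-0.9, 7.2, 6.4], "delta_rot": [0, 0, 0], "gripper": 0},
    {"delta_pos": [-0.9, 8.2, 6.4], "delta_rot": [0, 0, 0], "gripper": 0},
    {"delta_pos": [-0.9, 8.8, 6.4], "delta_rot": [0, 0, 0], "gripper": 0},
    {"delta_pos": [-0.9, 8.8, 6.4], "delta_rot": [0, 0, 0], "gripper": 0},
  ],
)

```text
time_s: 4.03
eef_pos: [0.5642, -0.2521, 0.1033]
ee_rot: [0.678, 0.735, 0.0, 0.002]
wrist_force: [-0.0, -0.2, 2.6]
grip_width: 0.008
grip_force: 1.2
```

Run:
```python
from h import *
go((-27,-101,60,0),(-51,110,60,0),(-51,100,5,0),(-51,-70,5,0))
im=read_camera("top"); cv2.imwrite("pics/t1.png",cv2.resize(im[90:300,160:370],None,fx=2.8,fy=2.8)[:,:,::-1])
```

```text
t 4.025 board [[ -23.9988 -103.9405]] z 8.277368368219129 yawB 0.03521180153681591 F [-0.0384 -0.243   2.5533] w 0.0076976092108690455
(-27, -101, 60, 0) world [ 0.561  -0.2495  0.155 ] dpos [ 0.28 -0.28 -5.17] rotz 0.001
(-51, 110, 60, 0) world [ 0.52   -0.0411  0.155 ] dpos [21.39 -2.67 -5.22] rotz 0.001
(-51, 100, 5, 0) world [ 0.5208 -0.0511  0.1   ] dpos [20.4  -2.69  0.28] rotz 0.001
(-51, -70, 5, 0) world [ 0.5345 -0.2205  0.1   ] dpos [ 3.4  -2.7   0.31] rotz 0.001
```

View pics/t1.png

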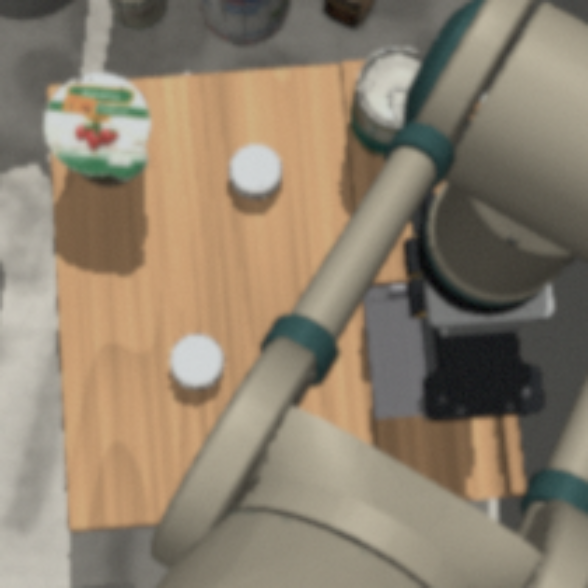

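Emit:
carry_out(
  targets=[
    {"delta_pos": [0.2, -0.6, 0], "delta_rot": [0, 0, 0], "gripper": 0},
    {"delta_pos": [0.3, -0.6, -5.5], "delta_rot": [0, 0, 0], "gripper": 0},
    {"delta_pos": [6, -1.5, -5.5], "delta_rot": [0, 0, 0], "gripper": 0.26},
    {"delta_pos": [12, -2.5, -5.5], "delta_rot": [0, 0, 0], "gripper": 0.26},
    {"delta_pos": [18, -2.7, -5.5], "delta_rot": [0, 0, 0], "gripper": 0.26},
    {"delta_pos": [21, -2.7, -5.2], "delta_rot": [0, 0, 0], "gripper": 0.26},
    {"delta_pos": [21, -2.7, -4], "delta_rot": [0, 0, 0], "gripper": 0.26},
  ],
)

```text
time_s: 4.95
eef_pos: [0.5177, -0.0428, 0.1416]
ee_rot: [0.677, 0.736, 0.0, 0.0]
wrist_force: [0.7, -0.3, 0.1]
grip_width: 0.264
grip_force: 0.0
```

Run:
```python
from h import *
go((-51,103,5,0),(-51,90,5,0),(-54,-75,5,0))
im=read_camera("wrist"); cv2.imwrite("pics/w2.png",im[:,:,::-1])
```

```text
t 4.95 board [[-53.3632 108.4736]] z 46.62771128923529 yawB 0.1834514653911814 F [ 0.6974 -0.2755  0.1444] w 0.2638132311969577
(-51, 103, 5, 0) world [ 0.5205 -0.0481  0.1   ] dpos [-0.55  0.23  4.16] rotz 0.003
(-51, 90, 5, 0) world [ 0.5216 -0.061   0.1   ] dpos [-1.85  0.23  4.16] rotz 0.003
(-54, -75, 5, 0) world [ 0.532  -0.2257  0.1   ] dpos [-18.35  -0.13   4.16] rotz 0.003
```

View pics/w2.png

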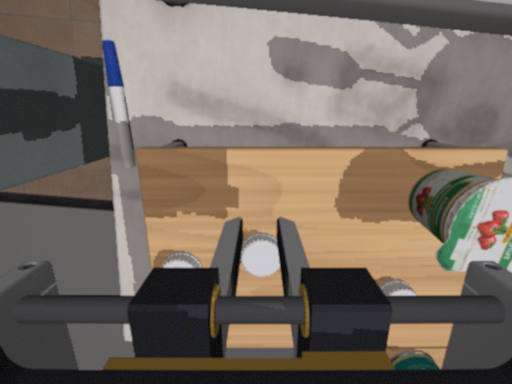

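Emit:
carry_out(
  targets=[
    {"delta_pos": [-0.5, 0.2, 2], "delta_rot": [0, 0, 0], "gripper": 0.26},
    {"delta_pos": [-0.5, 0.2, 4.2], "delta_rot": [0, 0, 0], "gripper": 0.26},
    {"delta_pos": [-0.6, 0.2, 4.2], "delta_rot": [0, 0, 0], "gripper": 0.26},
    {"delta_pos": [-1.8, 0.2, 4.2], "delta_rot": [0, 0, 0], "gripper": 0.26},
    {"delta_pos": [-3.2, 0.2, 4.2], "delta_rot": [0, 0, 0], "gripper": 0.26},
    {"delta_pos": [-4.8, 0.1, 4.2], "delta_rot": [0, 0, 0], "gripper": 0.26},
    {"delta_pos": [-6.4, 0.1, 4.2], "delta_rot": [0, 0, 0], "gripper": 0.26},
    {"delta_pos": [-8, 0.1, 4.2], "delta_rot": [0, 0, 0], "gripper": 0.26},
    {"delta_pos": [-9.6, 0, 4.2], "delta_rot": [0, 0, 0], "gripper": 0.26},
    {"delta_pos": [-11.2, 0, 4.2], "delta_rot": [0, 0, 0], "gripper": 0.26},
    {"delta_pos": [-12.8, 0, 4.2], "delta_rot": [0, 0, 0], "gripper": 0.26},
    {"delta_pos": [-14.2, 0, 4.2], "delta_rot": [0, 0, 0], "gripper": 0.26},
    {"delta_pos": [-15.6, 0, 4.2], "delta_rot": [0, 0, 0], "gripper": 0.26},
    {"delta_pos": [-17, -0.1, 4.2], "delta_rot": [0, 0, 0], "gripper": 0.26},
    {"delta_pos": [-18.2, -0.1, 4.2], "delta_rot": [0, 0, 0], "gripper": 0.26},
    {"delta_pos": [-18.2, -0.1, 4.2], "delta_rot": [0, 0, 0], "gripper": 0.26},
    {"delta_pos": [-18.2, -0.1, 2], "delta_rot": [0, 0, 0], "gripper": 0.26},
    {"delta_pos": [-14, -0.1, -1], "delta_rot": [0, 0, 0], "gripper": 0.26},
    {"delta_pos": [-8, -0.1, -1.5], "delta_rot": [0, 0, 0], "gripper": 0.26},
  ],
)

```text
time_s: 7.38
eef_pos: [0.5251, -0.1245, 0.1585]
ee_rot: [0.679, 0.734, 0.001, 0.002]
wrist_force: [1.2, 0.1, -0.1]
grip_width: 0.263
grip_force: 0.0
```

Run:
```python
from h import *
im=read_camera("scene"); cv2.imwrite("pics/s2.png",cv2.resize(im[90:310,140:440],None,fx=2.6,fy=2.6)[:,:,::-1])
go((-150,105,60,45),(-150,105,5,45))
```

```text
t 7.425 board [[-54.7673  35.4826]] z 63.20648712949759 yawB 0.08431900559631345 F [-1.8501  5.1545 -0.4705] w 0.26170890560507615
(-150, 105, 60, 45) world [ 0.4217 -0.0541  0.155 ] dpos [ 6.96 -9.51  0.36] rotz -0.784
(-150, 105, 5, 45) world [ 0.4217 -0.0541  0.1   ] dpos [ 6.92 -9.52  5.86] rotz -0.784
```

View pics/s2.png

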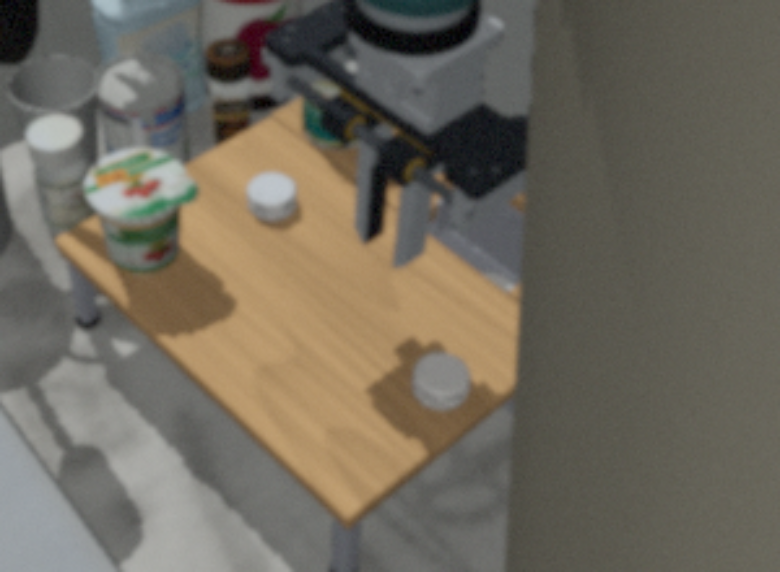

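Run:
```python
from h import *
go((-149,78,60,31.4),(-149,78,5,31.4),(-126,40,5,31.4),(-58,-73,5,31.4))
```

```text
t 7.425 board [[-54.7673  35.4826]] z 63.20648712949759 yawB 0.08431900559631345 F [-1.8501  5.1545 -0.4705] w 0.26170890560507615
(-149, 78, 60, 31.4) world [ 0.4249 -0.0809  0.155 ] dpos [ 4.26 -9.42  0.34] rotz -0.547
(-149, 78, 5, 31.4) world [ 0.4249 -0.0809  0.1   ] dpos [ 4.22 -9.43  5.84] rotz -0.547
(-126, 40, 5, 31.4) world [ 0.4509 -0.1169  0.1   ] dpos [ 0.42 -7.13  5.81] rotz -0.547
(-58, -73, 5, 31.4) world [ 0.5278 -0.2241  0.1   ] dpos [-10.89  -0.35   5.74] rotz -0.547
```

Emit:
carry_out(
  targets=[
    {"delta_pos": [3, -5, 0], "delta_rot": [0, 0, -0.3], "gripper": 0.26},
    {"delta_pos": [4.9, -9.4, 1], "delta_rot": [0, 0, -0.547], "gripper": 0.26},
    {"delta_pos": [4.9, -9.4, 2], "delta_rot": [0, 0, -0.547], "gripper": 0.26},
    {"delta_pos": [4.9, -9.4, 2], "delta_rot": [0, 0, -0.547], "gripper": 0.26},
    {"delta_pos": [4.9, -9.4, 2], "delta_rot": [0, 0, -0.547], "gripper": 0.26},
  ],
)

```text
time_s: 8.05
eef_pos: [0.4266, -0.0834, 0.1369]
ee_rot: [0.455, 0.89, 0.0, 0.0]
wrist_force: [0.5, 0.6, -0.2]
grip_width: 0.263
grip_force: 0.0
```

Run:
```python
from h import *
go((-149,78,5,31.4),(-126,40,5,31.4),(-58,-73,5,31.4))
```

```text
t 8.05 board [[-147.4786   75.4011]] z 41.85483544524075 yawB 31.201757302737867 F [ 0.539   0.5681 -0.1916] w 0.26331440730334144
(-149, 78, 5, 31.4) world [ 0.4249 -0.0809  0.1   ] dpos [0.3  0.   3.69] rotz -0.003
(-126, 40, 5, 31.4) world [ 0.4509 -0.1169  0.1   ] dpos [-4.14  0.    3.69] rotz -0.003
(-58, -73, 5, 31.4) world [ 0.5278 -0.2241  0.1   ] dpos [-17.33  -0.04   3.7 ] rotz -0.003
```

Emit:
carry_out(
  targets=[
    {"delta_pos": [0.3, 0, 2], "delta_rot": [0, 0, 0], "gripper": 0.26},
    {"delta_pos": [0.3, 0, 3.7], "delta_rot": [0, 0, 0], "gripper": 0.26},
    {"delta_pos": [0.2, 0, 3.7], "delta_rot": [0, 0, 0], "gripper": 0.26},
    {"delta_pos": [-1, 0, 3.7], "delta_rot": [0, 0, 0], "gripper": 0.26},
    {"delta_pos": [-2.3, 0, 3.7], "delta_rot": [0, 0, 0], "gripper": 0.26},
    {"delta_pos": [-3.8, 0, 3.7], "delta_rot": [0, 0, 0], "gripper": 0.26},
    {"delta_pos": [-5.4, 0, 3.7], "delta_rot": [0, 0, 0], "gripper": 0.26},
    {"delta_pos": [-7, 0, 3.7], "delta_rot": [0, 0, 0], "gripper": 0.26},
    {"delta_pos": [-8.6, 0, 3.7], "delta_rot": [0, 0, 0], "gripper": 0.26},
    {"delta_pos": [-10.2, 0, 3.7], "delta_rot": [0, 0, 0], "gripper": 0.26},
    {"delta_pos": [-11.8, 0, 3.7], "delta_rot": [0, 0, 0], "gripper": 0.26},
    {"delta_pos": [-13.4, 0, 3.7], "delta_rot": [0, 0, 0], "gripper": 0.26},
    {"delta_pos": [-15, 0, 3.7], "delta_rot": [0, 0, 0], "gripper": 0.26},
    {"delta_pos": [-16.4, 0, 3.7], "delta_rot": [0, 0, 0], "gripper": 0.26},
    {"delta_pos": [-17.4, 0, 3.7], "delta_rot": [0, 0, 0], "gripper": 0.26},
    {"delta_pos": [-17.4, 0, 3.7], "delta_rot": [0, 0, 0], "gripper": 0.26},
    {"delta_pos": [-17.4, 0, 1], "delta_rot": [0, 0, 0], "gripper": 0.26},
    {"delta_pos": [-17.4, 0, -2], "delta_rot": [0, 0, 0], "gripper": 0.26},
    {"delta_pos": [-17.4, 0, -2], "delta_rot": [0, 0, 0], "gripper": 0.26},
  ],
)

```text
time_s: 10.42
eef_pos: [0.5293, -0.2244, 0.1586]
ee_rot: [0.454, 0.891, -0.0, 0.002]
wrist_force: [1.1, 0.3, -0.4]
grip_width: 0.261
grip_force: 0.0
```

Run:
```python
from h import *
im=read_camera("wrist"); cv2.imwrite("pics/w3.png",im[:,:,::-1])
go((120,33,60,-60),)
```

```text
t 10.475 board [[-57.5717 -72.7837]] z 62.03834320595564 yawB 31.351023987540714 F [ 0.1887  1.0684 -0.3982] w 0.2632078456363849
(120, 33, 60, -60) world [ 0.6966 -0.104   0.155 ] dpos [-0.2  20.67  0.22] rotz -1.547
```

View pics/w3.png

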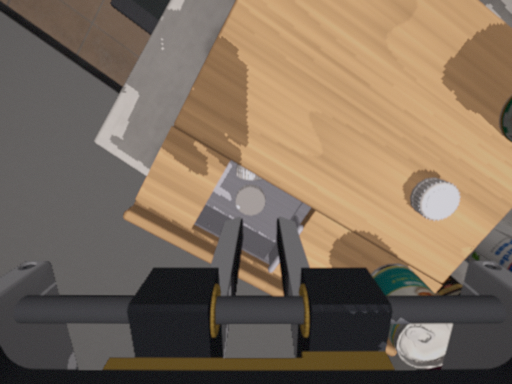

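Emit:
carry_out(
  targets=[
    {"delta_pos": [0, 0, -3], "delta_rot": [0, 0, 0], "gripper": 0.26},
    {"delta_pos": [1.8, 3, -4], "delta_rot": [0, 0, 0.187], "gripper": 0.26},
    {"delta_pos": [1, 8, -4], "delta_rot": [0, 0, 0.0], "gripper": 0.26},
    {"delta_pos": [0, 13, -4], "delta_rot": [0, 0, -0.187], "gripper": 0.26},
    {"delta_pos": [-1, 17, -4], "delta_rot": [0, 0, -0.374], "gripper": 0.26},
    {"delta_pos": [-2, 19, -4], "delta_rot": [0, 0, -0.56], "gripper": 0.26},
    {"delta_pos": [-2, 20, -4], "delta_rot": [0, 0, -0.747], "gripper": 0.26},
    {"delta_pos": [-2, 20, -4], "delta_rot": [0, 0, -0.93], "gripper": 0.26},
    {"delta_pos": [-2, 20, -4], "delta_rot": [0, 0, -1.023], "gripper": 0.26},
    {"delta_pos": [-2, 20, -4], "delta_rot": [0, 0, -1.023], "gripper": 0.26},
    {"delta_pos": [-2, 20, -4], "delta_rot": [0, 0, -1.023], "gripper": 0.26},
  ],
)

```text
time_s: 11.85
eef_pos: [0.7011, -0.1225, 0.1953]
ee_rot: [-0.039, 0.999, 0.0, -0.001]
wrist_force: [-0.1, 0.0, -0.6]
grip_width: 0.261
grip_force: 0.0
```

Run:
```python
from h import *
go((128,10,90,90),(128,10,40,90),(128,10,5,90),(-29,10,5,90))
im=read_camera("wrist"); cv2.imwrite("pics/w4.png",im[:,:,::-1])
```

```text
t 11.85 board [[122.9809  14.1852]] z 100.33496017671155 yawB 89.87243403615476 F [-0.0928  0.0091 -0.5859] w 0.26109924994041694
(128, 10, 90, 90) world [ 0.7065 -0.1263  0.185 ] dpos [-0.5  -0.42  1.03] rotz -0.002
(128, 10, 40, 90) world [ 0.7065 -0.1263  0.135 ] dpos [-0.51 -0.42  6.03] rotz -0.002
(128, 10, 5, 90) world [ 0.7065 -0.1263  0.1   ] dpos [-0.52 -0.42  9.53] rotz -0.002
(-29, 10, 5, 90) world [ 0.55  -0.139  0.1  ] dpos [15.18 -0.46  9.56] rotz -0.002
```

View pics/w4.png

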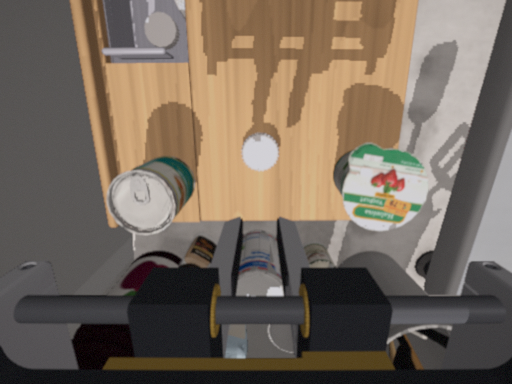

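Emit:
carry_out(
  targets=[
    {"delta_pos": [-0.5, -0.1, 5], "delta_rot": [0, 0, 0], "gripper": 0.26},
    {"delta_pos": [-0.5, -0.1, 9.5], "delta_rot": [0, 0, 0], "gripper": 0.26},
    {"delta_pos": [-0.5, -0.1, 9.5], "delta_rot": [0, 0, 0], "gripper": 0.26},
    {"delta_pos": [0.6, -0.1, 9.5], "delta_rot": [0, 0, 0], "gripper": 0.26},
    {"delta_pos": [1.8, -0.1, 9.5], "delta_rot": [0, 0, 0], "gripper": 0.26},
    {"delta_pos": [3.2, -0.1, 9.5], "delta_rot": [0, 0, 0], "gripper": 0.26},
    {"delta_pos": [4.8, -0.1, 9.5], "delta_rot": [0, 0, 0], "gripper": 0.26},
    {"delta_pos": [6.4, -0.1, 9.5], "delta_rot": [0, 0, 0], "gripper": 0.26},
    {"delta_pos": [8, -0.1, 9.5], "delta_rot": [0, 0, 0], "gripper": 0.26},
    {"delta_pos": [9.6, -0.1, 9.5], "delta_rot": [0, 0, 0], "gripper": 0.26},
    {"delta_pos": [11.2, -0.1, 9.5], "delta_rot": [0, 0, 0], "gripper": 0.26},
    {"delta_pos": [12.6, -0.1, 9.5], "delta_rot": [0, 0, 0], "gripper": 0.26},
    {"delta_pos": [13.8, -0.1, 9.5], "delta_rot": [0, 0, 0], "gripper": 0.26},
    {"delta_pos": [14.8, -0.1, 9.5], "delta_rot": [0, 0, 0], "gripper": 0.26},
    {"delta_pos": [15.3, -0.1, 9.5], "delta_rot": [0, 0, 0], "gripper": 0.26},
    {"delta_pos": [15.3, -0.1, 9.5], "delta_rot": [0, 0, 0], "gripper": 0.26},
    {"delta_pos": [14.3, -0.1, 8], "delta_rot": [0, 0, 0], "gripper": 0.26},
    {"delta_pos": [13.5, 2, 4], "delta_rot": [0, 0, 0], "gripper": 0.26},
    {"delta_pos": [13.5, 4, 4], "delta_rot": [0, 0, 0], "gripper": 0.26},
    {"delta_pos": [13.5, 4, 4], "delta_rot": [0, 0, 0], "gripper": 0.26},
  ],
)

```text
time_s: 14.4
eef_pos: [0.5633, -0.0923, 0.1559]
ee_rot: [-0.041, 0.999, 0.0, -0.001]
wrist_force: [-0.1, 0.1, -0.0]
grip_width: 0.26
grip_force: 0.0
```

Run:
```python
from h import *
go((-52,65,50,0))
for n in("scene","wrist"):
    im=read_camera(n); cv2.imwrite(f"pics/{n}5.png",im[:,:,::-1])
    w=white(im,120);k,_,st,ce=cv2.connectedComponentsWithStats(w)
    if n=="scene":
        for i in range(1,k):
            if 60<st[i,4]<900 and ce[i][0]>200: print(ce[i],st[i,2:],toB(plane(n,[ce[i]],.112)))
```

```text
t 14.4 board [[-11.9246  55.4786]] z 60.86111369639562 yawB 90.06895095336901 F [-0.0575  0.1471 -0.0362] w 0.2595692940849162
(-52, 65, 50, 0) world [ 0.5226 -0.086   0.145 ] dpos [4.01 0.96 1.09] rotz -1.57
[230.3182  14.2545] [ 14  10 110] [[ 0.5711 -0.357 ]]
[228.2651  96.5783] [15 11 83] [[ 0.2677 -0.0992]]
[292.0403 202.3458] [ 21  22 347] [[-0.0574  0.0187]]
[282.5606 361.197 ] [12 12 66] [[-0.2565  0.2356]]
[305.5147 365.5956] [ 15  17 136] [[-0.2819  0.2162]]
```

View pics/wrist5.png

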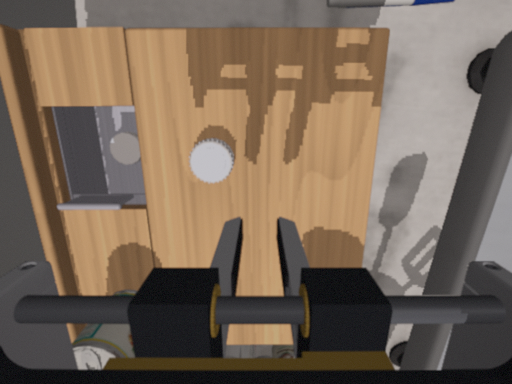

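Emit:
carry_out(
  targets=[
    {"delta_pos": [2, 1, 0], "delta_rot": [0, 0, 0.18], "gripper": 0.26},
    {"delta_pos": [4, 1, 0], "delta_rot": [0, 0, 0.36], "gripper": 0.26},
    {"delta_pos": [4.2, 1, 0], "delta_rot": [0, 0, 0.54], "gripper": 0.26},
    {"delta_pos": [4.2, 1, 0], "delta_rot": [0, 0, 0.72], "gripper": 0.26},
    {"delta_pos": [4.2, 1, 0], "delta_rot": [0, 0, 0.9], "gripper": 0.26},
    {"delta_pos": [4.2, 1, 0], "delta_rot": [0, 0, 1.08], "gripper": 0.26},
    {"delta_pos": [4.2, 1, 0], "delta_rot": [0, 0, 1.26], "gripper": 0.26},
    {"delta_pos": [4.2, 1, 0], "delta_rot": [0, 0, 1.44], "gripper": 0.26},
    {"delta_pos": [4.2, 1, 1], "delta_rot": [0, 0, 1.57], "gripper": 0.26},
    {"delta_pos": [4.2, 1, 2], "delta_rot": [0, 0, 1.57], "gripper": 0.26},
    {"delta_pos": [4.2, 1, 2], "delta_rot": [0, 0, 1.57], "gripper": 0.26},
  ],
)

```text
time_s: 15.88
eef_pos: [0.5201, -0.0872, 0.1349]
ee_rot: [0.677, 0.736, -0.001, -0.001]
wrist_force: [-0.1, 0.5, 0.1]
grip_width: 0.26
grip_force: 0.0
```

Run:
```python
from h import *
go((-55,62,5,0),(-55,30,5,0),(-54,-75,5,0))
```

```text
t 15.875 board [[-54.5776  64.0759]] z 39.906817287904744 yawB 0.0703934455960109 F [-0.0554  0.5084  0.111 ] w 0.2595555564648107
(-55, 62, 5, 0) world [ 0.5199 -0.0893  0.1   ] dpos [-0.21 -0.03  3.49] rotz 0.001
(-55, 30, 5, 0) world [ 0.5224 -0.1212  0.1   ] dpos [-3.41 -0.04  3.49] rotz 0.001
(-54, -75, 5, 0) world [ 0.532  -0.2257  0.1   ] dpos [-13.91   0.05   3.48] rotz 0.001
```

Emit:
carry_out(
  targets=[
    {"delta_pos": [-0.2, 0, 2], "delta_rot": [0, 0, 0], "gripper": 0.26},
    {"delta_pos": [-0.2, 0, 3.5], "delta_rot": [0, 0, 0], "gripper": 0.26},
    {"delta_pos": [-0.4, 0, 3.5], "delta_rot": [0, 0, 0], "gripper": 0.26},
    {"delta_pos": [-1.4, 0, 3.5], "delta_rot": [0, 0, 0], "gripper": 0.26},
    {"delta_pos": [-2.8, 0, 3.5], "delta_rot": [0, 0, 0], "gripper": 0.26},
    {"delta_pos": [-4.4, 0, 3.5], "delta_rot": [0, 0, 0], "gripper": 0.26},
    {"delta_pos": [-6, 0, 3.5], "delta_rot": [0, 0, 0], "gripper": 0.26},
    {"delta_pos": [-7.6, 0, 3.5], "delta_rot": [0, 0, 0], "gripper": 0.26},
    {"delta_pos": [-9.2, 0, 3.5], "delta_rot": [0, 0, 0], "gripper": 0.26},
    {"delta_pos": [-10.8, 0, 3.5], "delta_rot": [0, 0, 0], "gripper": 0.26},
    {"delta_pos": [-12.4, 0, 3.5], "delta_rot": [0, 0, 0], "gripper": 0.26},
    {"delta_pos": [-13.9, 0, 3.5], "delta_rot": [0, 0, 0], "gripper": 0.26},
    {"delta_pos": [-13.9, 0, 3.5], "delta_rot": [0, 0, 0], "gripper": 0.26},
    {"delta_pos": [-13.9, 0, 1], "delta_rot": [0, 0, 0], "gripper": 0},
    {"delta_pos": [-14, 2, -3.5], "delta_rot": [0, 0, 0], "gripper": 0},
    {"delta_pos": [-14, 4, -3.5], "delta_rot": [0, 0, 0], "gripper": 0},
    {"delta_pos": [-14, 4, -3.5], "delta_rot": [0, 0, 0], "gripper": 0},
  ],
)

```text
time_s: 18.0
eef_pos: [0.5732, -0.2227, 0.1716]
ee_rot: [0.677, 0.736, 0.0, 0.0]
wrist_force: [-0.8, 0.8, -0.4]
grip_width: 0.004
grip_force: 0.0
```

Run:
```python
from h import *
go((22,-101,60,0),(22,-101,6,0),(-76,-101,6,0))
im=read_camera("wrist"); cv2.imwrite("pics/w6.png",im[:,:,::-1])
```

```text
t 18.0 board [[-12.6107 -75.3572]] z 76.60053714767517 yawB 0.07050688754125378 F [-0.8213  0.8108 -0.3669] w 0.004233133705191863
(22, -101, 60, 0) world [ 0.6098 -0.2455  0.155 ] dpos [-2.57  3.46  1.66] rotz 0.001
(22, -101, 6, 0) world [ 0.6098 -0.2455  0.101 ] dpos [-2.57  3.45  7.06] rotz 0.001
(-76, -101, 6, 0) world [ 0.5121 -0.2534  0.101 ] dpos [-2.56 -6.35  7.06] rotz 0.001
```

View pics/w6.png

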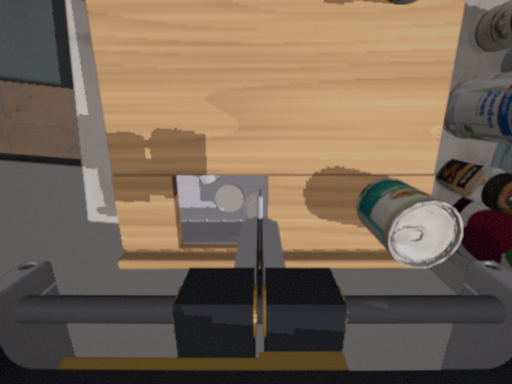

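Emit:
carry_out(
  targets=[
    {"delta_pos": [-2.6, 3.5, 0], "delta_rot": [0, 0, 0], "gripper": 0},
    {"delta_pos": [-2.6, 3.5, 1], "delta_rot": [0, 0, 0], "gripper": 0},
    {"delta_pos": [-2.6, 3.5, 5], "delta_rot": [0, 0, 0], "gripper": 0},
    {"delta_pos": [-2.6, 3.5, 7], "delta_rot": [0, 0, 0], "gripper": 0},
    {"delta_pos": [-2.6, 3.5, 7], "delta_rot": [0, 0, 0], "gripper": 0},
    {"delta_pos": [-2.6, 2.3, 7], "delta_rot": [0, 0, 0], "gripper": 0},
    {"delta_pos": [-2.6, 1.1, 7], "delta_rot": [0, 0, 0], "gripper": 0},
    {"delta_pos": [-2.6, -0.1, 7], "delta_rot": [0, 0, 0], "gripper": 0},
    {"delta_pos": [-2.6, -1.3, 7], "delta_rot": [0, 0, 0], "gripper": 0},
    {"delta_pos": [-2.6, -2.5, 7], "delta_rot": [0, 0, 0], "gripper": 0},
    {"delta_pos": [-2.6, -3.7, 7], "delta_rot": [0, 0, 0], "gripper": 0},
    {"delta_pos": [-2.6, -4.9, 7], "delta_rot": [0, 0, 0], "gripper": 0},
    {"delta_pos": [-2.6, -6.1, 7], "delta_rot": [0, 0, 0], "gripper": 0},
    {"delta_pos": [-2.6, -6.4, 7], "delta_rot": [0, 0, 0], "gripper": 0},
    {"delta_pos": [-2.6, -6.4, 7], "delta_rot": [0, 0, 0], "gripper": 0},
  ],
)

```text
time_s: 19.92
eef_pos: [0.5102, -0.2551, 0.1026]
ee_rot: [0.678, 0.735, -0.0, 0.001]
wrist_force: [1.1, -0.4, 5.4]
grip_width: 0.002
grip_force: 2.4
```

Run:
```python
from h import *
go((-84,-101,6,0))
```

```text
t 19.925 board [[ -78.0617 -102.4612]] z 7.612357121534174 yawB -0.024122458162306515 F [ 1.1488 -0.3903  5.3844] w 0.0015217952085759033
(-84, -101, 6, 0) world [ 0.5042 -0.2541  0.101 ] dpos [ 0.15 -0.59  0.16] rotz -0.0
```

Emit:
carry_out(
  targets=[
    {"delta_pos": [0, -0.2, 0], "delta_rot": [0, 0, 0], "gripper": 0},
    {"delta_pos": [0, -0.4, 0], "delta_rot": [0, 0, 0], "gripper": 0},
    {"delta_pos": [0, -0.6, 0], "delta_rot": [0, 0, 0], "gripper": 0},
    {"delta_pos": [0, -0.6, 0], "delta_rot": [0, 0, 0], "gripper": 0},
  ],
)

```text
time_s: 20.42
eef_pos: [0.5048, -0.2555, 0.1026]
ee_rot: [0.678, 0.735, 0.0, 0.001]
wrist_force: [0.5, 0.4, 6.5]
grip_width: 0.003
grip_force: 2.7
```

Emit:
carry_out(
  targets=[
    {"delta_pos": [0, -0.15, 0], "delta_rot": [0, 0, 0], "gripper": 0},
    {"delta_pos": [0, -0.3, 0], "delta_rot": [0, 0, 0], "gripper": 0},
    {"delta_pos": [0, -0.3, 0], "delta_rot": [0, 0, 0], "gripper": 0},
  ],
)

```text
time_s: 20.8
eef_pos: [0.5034, -0.2556, 0.1027]
ee_rot: [0.678, 0.735, 0.001, 0.002]
wrist_force: [4.7, 0.3, 5.2]
grip_width: 0.008
grip_force: 3.5
```

Run:
```python
from h import *
go((-86,-101,6,0))
```

```text
t 20.8 board [[ -84.8526 -102.4731]] z 7.653718854840307 yawB -0.04606262420986518 F [4.7109 0.2994 5.2456] w 0.007809797413158031
(-86, -101, 6, 0) world [ 0.5022 -0.2542  0.101 ] dpos [ 0.15 -0.12  0.16] rotz -0.001
```

Emit:
carry_out(
  targets=[
    {"delta_pos": [0, -0.15, 0], "delta_rot": [0, 0, 0], "gripper": 0},
    {"delta_pos": [0, -0.3, 0], "delta_rot": [0, 0, 0], "gripper": 0},
    {"delta_pos": [0, -0.3, 0], "delta_rot": [0, 0, 0], "gripper": 0},
  ],
)

```text
time_s: 21.18
eef_pos: [0.5033, -0.2557, 0.1028]
ee_rot: [0.678, 0.735, 0.003, 0.004]
wrist_force: [10.2, 2.5, 2.1]
grip_width: 0.006
grip_force: 4.5
```

Emit:
carry_out(
  targets=[
    {"delta_pos": [0, 0.7, 0], "delta_rot": [0, 0, 0], "gripper": 0},
    {"delta_pos": [0, 1.8, 0], "delta_rot": [0, 0, 0], "gripper": 0},
    {"delta_pos": [0, 1.8, -2], "delta_rot": [0, 0, 0], "gripper": 0},
    {"delta_pos": [0, 1.8, -8], "delta_rot": [0, 0, 0], "gripper": 0},
    {"delta_pos": [3, -4, -13], "delta_rot": [0, 0, 0], "gripper": 0},
    {"delta_pos": [8, -15, -15], "delta_rot": [0, 0, 0], "gripper": 0},
    {"delta_pos": [12, -18, -15], "delta_rot": [0, 0, 0], "gripper": 0},
    {"delta_pos": [14, -20, -15], "delta_rot": [0, 0, 0], "gripper": 0},
    {"delta_pos": [14, -20, -15], "delta_rot": [0, 0, 0], "gripper": 0},
    {"delta_pos": [14, -20, -15], "delta_rot": [0, 0, 0], "gripper": 0},
  ],
)

```text
time_s: 22.42
eef_pos: [0.2865, -0.1311, 0.2514]
ee_rot: [0.678, 0.735, -0.0, -0.0]
wrist_force: [0.7, -0.0, 0.2]
grip_width: 0.01
grip_force: 0.0
```

Run:
```python
from h import *
go()
for n in("scene","top"):
    im=read_camera(n); cv2.imwrite(f"pics/{n}7.png",im[:,:,::-1])
    k,_,st,ce=cv2.connectedComponentsWithStats(white(im,110))
    for i in range(1,k):
        b=toB(plane(n,[ce[i]],.1))[0]
        if st[i,4]>40 and abs(b).max()<.18: print(n,ce[i],st[i,2:],b)
im=cv2.imread("pics/scene7.png"); print(im[182,::4].mean(1)[75:92])
t=cv2.imread("pics/top7.png"); print("hatch col u=305, rows 186-242",t[186:242:3,305].mean(1))
```

```text
t 22.425 board [[-290.9991   39.1815]] z 156.37503972388714 yawB -0.011749814131590597 F [ 0.653  -0.0082  0.2338] w 0.010087098603124876
scene [270.5    112.6108] [ 27  16 334] [ 0.1723 -0.143 ]
scene [270.59 127.25] [ 16  11 100] [ 0.1345 -0.108 ]
scene [190.9388 158.0542] [ 43  41 719] [0.1688 0.0803]
scene [330.9177 182.8258] [ 55  36 924] [-0.0644 -0.0816]
top [326.36   100.6822] [ 21  58 450] [ 0.1764 -0.1499]
top [291.5587 112.6246] [  61   49 1260] [ 0.1561 -0.0766]
top [236.4912 110.5789] [ 21  12 114] [0.169  0.0345]
top [310.8278 215.055 ] [  44   49 1818] [-0.0549 -0.0941]
top [248.0476 278.6   ] [ 18   9 105] [-0.1656  0.0361]
[135.3333 131.     138.6667 154.6667 153.6667 152.6667 152.3333 151.6667
 150.3333 150.3333 151.     150.     150.6667 128.     108.      98.
 104.3333]
hatch col u=305, rows 186-242 [160.     137.     106.6667 112.     177.6667 185.3333 184.3333 185.3333
 183.3333 183.6667 182.6667 182.3333 183.     182.3333 182.6667 183.
 181.3333 159.6667  96.    ]
```

```bash
python3 -c "
from station import workorder
print(workorder.job_done())"
```

```text
the job is handed in; nothing more can be done
None
```

I handed the job in at about 22 s of robot time: all three caps are off the board and swept through the hatch, the shutter is pushed shut against its stop, and the tin and tub are still standing where they were. I saw only two of the caps clearly in the pan (the third I infer from the cleared board), and the hand-in gave no verdict.

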